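Set the parcel scale's levelling foot on its pad

ROBOT

A 6-joint arm with a two-finger parallel gripper is mounted at the origin on the work surface. World frame = base frame: x ahead of the robot, y to its left, z up, the work surface at z = 0. Lengths are in mm, angles in rad, forces in N, time in s.
With the tool pointing down it reaches from about 350 to 850 mm from the base axis. Payload 8.1 kg.
Tool frame: the origin (TCP) lies at the centre of the arm's flange, where the gripper is bolted on; the fingertips stand 173 mm ahead of it and the grasp point (between the pads) lies 155 mm ahead of it; z points along the fingers, y is the line along which they close (so a half turn about z gives the same grasp; the last joint's range is limited). The gripper opens to 85 mm and grips with 20 to 120 N. Pads are 22 mm wide; open, the fingers measure 114 mm over their backs; the gripper's body (76 mm by 85 mm) begins 54 mm behind the grasp point. The pads swing forward as they close: fully open they stand 13 mm farther back than shut.
Start: joints at [-1.335, 0.13, 1.488, -0, 1.523, -0.085], TCP at [189.216, -569.389, 404.692] pointing down, gripper open.
Joint ranges: [-2.96, 2.96], [-0.89, 2.26], [0.02, 2.5], [-1.34, 4.48], [0, 2.73], [-2.66, 2.66]. Speed limits (rad/s): [2.39, 2.39, 2.79, 3.14, 3.14, 3.14].

INTERFACE

Orientations are given as a 3x3 rotation matrix whose columns are the frame's x, y, z axes.
In Python, from station import read_state, read_camera, finish_job gives the robot as it stands.
- The arm moves only by the tool move_arm, never from a script. Its argument "plan" is one flat list of numbers, 4 for each row, row after row: the shift along the tool's x, y, z in m, then the turn about the tool's z in degrees. In form: [tx, ty, tz, roll, tx, ty, tz, roll, ...]. A call has exactly 8 rows; each row shifts and turns the commanded pose from where the row before left it, along the tool's axes as they then stand; what a row does not reach is not made up. A row lasts 1/8 s, in which the tool goes at most 62.5 mm and 10.7 degrees, less where a joint would pass 70% of its speed; a pose out of reach is approached as far as the arm can. A call with a gripper value outside its range is refused whole. "hand" is the closure, from -1 (fully open) to 1 (shut), so that 0 is half open, set as the call begins (left out, the last holds). The fingers move at their own pace and stop on an object; "force" is the grip in N (left out, the last holds). Time passes only in rows, so rows that do not move let the fingers close, or fill a call up. It gives the time, the measured TCP pose, the force, the opening and the grip force at its end, in the units of the state.
- read_state(): the state, without advancing time (a new reading comes with each control period).
- read_camera(name): name is "side" or "top"; returns a dict with "color" (420x560x3 uint8, red, green, blue), "depth" (420x560 float32, mm along the optical axis (not along the pixel's ray), 0 where there is no reading), "fx", "fy", "cx", "cy" (pixels), "pose" (4x4, takes a point from camera to world coordinates). Camera axes: x right, y down, z forward; pixel columns grow to the right and rows downward; lengths in mm; the calibration is good to about 2 mm. A picture is of the moment at which its call begins.
- finish_job(): hands the job in; it is judged then, once.
The state is a dict: "time": time; "qpos": joint angles; "qd": joint speeds; "joint_torque": joint torques, N m; "tcp_pos": TCP position; "orientation": TCP orientation; "ft_force": force on the tool from outside, world axes, zero at the start; "ft_torque": the same for the moment, N m; "width": finger opening in mm; "grasp_force": force on a finger pad.
Only numpy, scipy, OpenCV 4.12 (cv2) and the standard library are available. Lean on these libraries where they do the work, as an engineer would, in place of code of your own. Each camera call takes 0.05 s, during which the arm holds its last target. There are 200 camera calls.

TASK

Bring the loose foot pad under the parcel scale's levelling foot so that the foot stands over the middle of the pad, lying flat on the table. Then screw the foot down by its knob until it just touches the pad and bears lightly on it, never jacking it hard. Leave the pad in place, let go of everything, and leave the parcel and the other things on the table alone.

Things in the scene. Friction and masses are not known exactly. Their poses are not given: they have to be found in the camera images.
- scale: Grey parcel scale fixed to the table, 280 x 260 mm, steel pan at 70 mm height with a carton on it. Origin: on the table straight below the axis of its one adjustable foot. The scale's body lies on its +y side (from y = 125 mm on); a 34 mm wide steel arm (z 44 to 58 mm) runs along y to a 38 mm collar (z 42 to 62 mm) round the foot screw, which the scale carries.
- foot_axis (a point): Point on the vertical axis of the foot screw, fixed to the scale, 8 mm above the table (the pad's top face). The foot's 60 mm rubber sole hangs above it at a height that differs each time and is not measured: it starts 2.3 to 8.7 mm above the pad's top face, so first contact comes after 1.4 to 5.4 rad of turning and must be felt. Wanted load on the pad: 1 to 8 N, about 4; never over 14 N.
- knob_grip (a point): Grip point of the foot's knob, on its axis: a black upright bar 42 mm long (this point's x), 14 mm thick (y, the direction to pinch), 34 mm tall (19 mm below to 15 mm above this point, which is 99 mm above the table at turn 0; the collar ends 37 mm below it). Clockwise from above screws the foot down; knob, rod and sole turn and sink together, 1.6 mm per rad, and stay where left.
- turn (a joint): Angle of the foot screw, rad, growing clockwise seen from above (foot going down); starts at -0.4 to 0.4, limits -1.5 and 9; the bar lies along the scale's x at 0. Free running takes about 0.025 N m; once the sole rubs on the pad each newton adds 0.03 to 0.04 N m while turning; after a stop about 0.02 is left, of either sign. The sole is springy (4 N per mm): load grows 6 N per rad.
- pad: The loose foot pad, 0.35 kg, a black rubber paddle 8 mm thick lying on the table: a 84 mm round pad with a 66 mm bare steel disc on top, and a 30 mm wide tongue reaching along its own -y, 134 mm from the centre to its end. Origin: centre of the round pad's underside. Friction on the table about 1.5.
- pad_grip (a point): Middle of the upright steel grip on the pad's tongue, 115 mm along -y from the pad's centre and 38 mm above the pad's underside. The grip is 12 mm thick (x, the direction to pinch), 28 mm wide (y) and stands from 8 to 53 mm height.
- parcel: Loose carton on the scale's pan, 200 x 150 x 90 mm; leave it.
- tape_roll: Roll of brown tape, 90 mm diameter, 48 mm high; leave it.
- mug: White mug, 90 mm high; leave it.
- mouse: Computer mouse, 100 x 60 x 30 mm; leave it.
- marker: Marker pen lying down, 130 mm long; leave it.
There are look-alikes about, which are no part of the job. What is shaped like the pad but orange is not meant.

How it is judged (in metres and radians):
On the way, in this order (a step that is already met when the one before it is completed fails the run):
1. the pad lies flat on the table with its centre under the foot's axis (within 8 mm), the foot still clear of it (horizontal distance between pad and foot_axis below 0.008 m and height (world z) of pad below 0.003 m and angle between pad's own z axis and vertical below 0.04 rad and contact force between scale and pad below 0.3 N), for 0.3 s.
2. the foot is screwed down until it touches the pad (contact force between scale and pad above 1 N and horizontal distance between pad and foot_axis below 0.01 m), for 0.2 s.
At the end, for the whole second after the job is handed in: The pad lies flat and still on the table with its centre within 10 mm of the foot's axis, the foot bears on it with 1 to 8 N, and the screw is at rest (all of step 2 and contact force between scale and pad below 8 N and height (world z) of pad below 0.003 m and angle between pad's own z axis and vertical below 0.04 rad and linear speed of pad below 0.01 m/s and velocity of joint turn between -0.05 and 0.05 rad/s); the robot touches nothing.
It fails at once if the foot is jacked hard on the pad (over 14 N) (contact force between scale and pad above 14 N).
It fails at once if the parcel is shifted more than 25 mm (distance of parcel from where it was at the start of the episode above 0.025 m).
It fails at once if another thing on the table is shifted more than 30 mm (distance of any of tape_roll, mug, mouse, marker from where it was at the start of the episode above 0.03 m).
It also fails if it takes over 72 s, if anything falls off the work surface, if the arm or the gripper's body presses on something with over 40 N, if the wrist force passes 120 N, or if a joint passes its speed limit or range.

## Working session

There is one attempt and no reset: what is moved stays moved. The work goes in short steps, Python scripts to look and compute and a tool call to move; the robot and the scene stay as the last step left them, time stands still between calls to the robot, and variables do not carry over. Pictures are saved under pics/ and viewed, at most 10 in all, crops included, and the job is handed in when it is done.

Besides the shell and the picture viewer there is one more tool, called after "Emit:" as name(argument=value, ...), one argument or row to a line, values as JSON. move_arm: Moves the arm, as the interface text tells. Its arguments: {"type":"object","properties":{"plan":{"type":"array"},"hand":{"type":"number"},"force":{"type":"number"}},"required":["plan"]}

```bash
mkdir -p pics; ls; python3 - <<'E'
from station import *
import cv2,pickle
for n in("top","side"):
    c=read_camera(n); pickle.dump(c,open(f"{n}0.pkl","wb"))
    cv2.imwrite(f"pics/{n}0.png",c["color"][:,:,::-1]); print(n,c["fx"],c["fy"],c["cx"],c["cy"],c["pose"].round(3).tolist())
s=read_state(); print(s)
E
```

```text
pics
top 394.8653109635084 394.8653109635084 278.4074957896627 210.1119447094878 [[0.004, -0.998, 0.069, 429.899], [-1.0, -0.004, 0.005, -44.912], [-0.005, -0.069, -0.998, 1182.15], [0.0, 0.0, 0.0, 1.0]]
side 434.8283921857602 434.8283921857602 287.25026772699385 198.5019992413882 [[-0.972, -0.176, 0.158, 323.586], [-0.237, 0.719, -0.654, 713.905], [0.001, -0.673, -0.74, 910.861], [0.0, 0.0, 0.0, 1.0]]
{'time': 0.1, 'qpos': array([-1.33543215e+00,  1.31068788e-01,  1.48916272e+00,  2.08152103e-05,
        1.52301197e+00, -8.54330193e-02]), 'qd': array([-0.00242929,  0.00088695, -0.00290389, -0.00090856, -0.00028426,
       -0.00063926]), 'joint_torque': array([ 7.10340155e-04, -5.70955753e+01, -5.01940119e+01, -2.15183236e-04,
        8.21196445e-03,  8.98583608e-07]), 'tcp_pos': array([ 189.15158739, -569.18624068,  403.76337568]), 'orientation': array([[ 9.48984694e-01,  3.15321926e-01, -3.64748996e-04],
       [ 3.15322095e-01, -9.48983342e-01,  1.61015755e-03],
       [ 1.61577258e-04, -1.64302829e-03, -9.99998637e-01]]), 'ft_force': array([ 0.05316608, -0.25574057, -0.12809876]), 'ft_torque': array([ 0.02266222, -0.01721346,  0.00382358]), 'grasp_force': 0.0, 'width': 85.71459341359086}
```

View pics/top0.png

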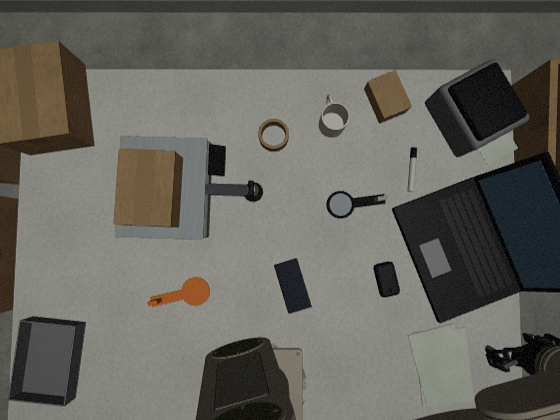

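View pics/side0.png

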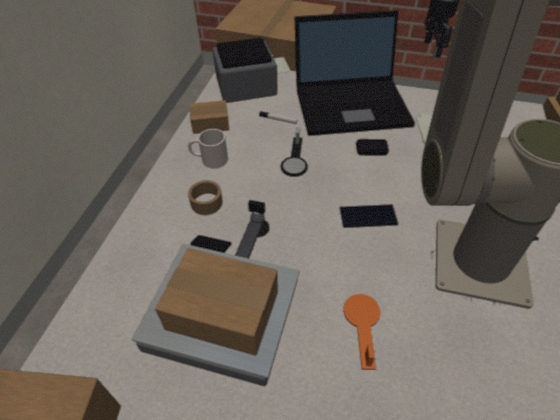

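Candidates: the black paddle with a steel disc at top (340,204) is the pad. The orange paddle at (196,291) is a decoy, and the black phone (292,285) and black slab (217,160) are unrelated. The foot is at (255,190). I'll check these in close crops.

```bash
python3 - <<'E'
import cv2,pickle,numpy as np
a=pickle.load(open("top0.pkl","rb"))["color"][165:230,195:400,::-1]
b=pickle.load(open("side0.pkl","rb"))["color"][115:270,215:335,::-1]
a=cv2.resize(a,None,fx=3.9,fy=3.9,interpolation=cv2.INTER_CUBIC)
b=cv2.resize(b,None,fx=2.2,fy=2.2,interpolation=cv2.INTER_CUBIC)
o=np.zeros((600,800,3),np.uint8);o[:a.shape[0],:a.shape[1]]=a;o[255:255+b.shape[0],:b.shape[1]]=b[:345]
cv2.imwrite("pics/crop.png",np.clip(o*1.6,0,255).astype(np.uint8))
E
```

```text
(no output)
```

View pics/crop.png

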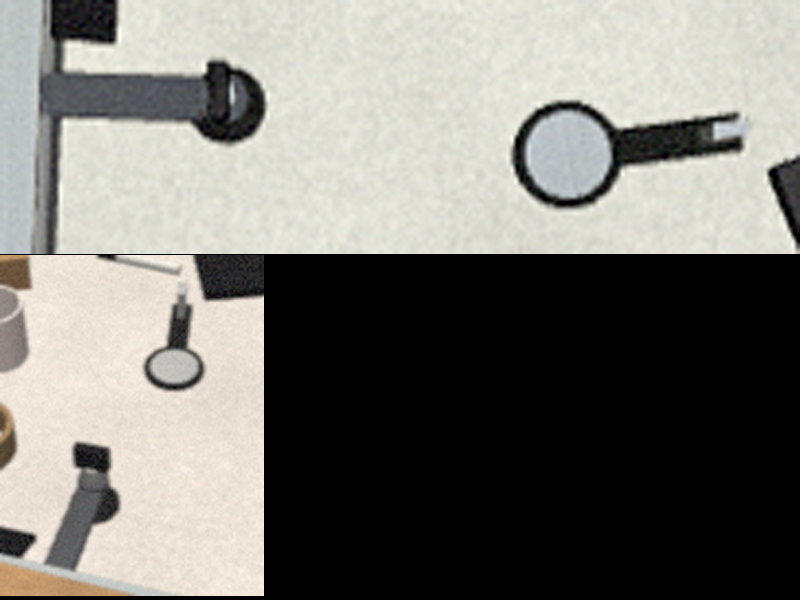

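```bash
cat > h.py <<'E'
import numpy as np,cv2,pickle
def cloud(c):
    d=c["depth"].astype(float);v,u=np.indices(d.shape)
    p=np.stack([(u-c["cx"])/c["fx"]*d,(v-c["cy"])/c["fy"]*d,d],-1)
    return p@c["pose"][:3,:3].T+c["pose"][:3,3]
def ray(c,u,v,z):
    P=c["pose"];d=P[:3,:3]@[(u-c["cx"])/c["fx"],(v-c["cy"])/c["fy"],1]
    return P[:3,3]+d*(z-P[2,3])/d[2]
def sel(c,ctr,r,z0,z1):
    p=cloud(c);m=(c["depth"]>0)&(np.hypot(p[...,0]-ctr[0],p[...,1]-ctr[1])<r)&(p[...,2]>z0)&(p[...,2]<z1)
    return p[m]
def rect(q):
    (c,s,a)=cv2.minAreaRect(q[:,:2].astype(np.float32)); return np.round(c,1),np.round(s,1),round(a,1)
def padfit(c,u0,u1,v0,v1):
    g=c["color"].max(2)[v0:v1,u0:u1]; m=(g<60).astype(np.uint8)
    k,_=cv2.findContours(m,cv2.RETR_EXTERNAL,cv2.CHAIN_APPROX_NONE);k=max(k,key=cv2.contourArea)
    pts=np.array([ray(c,u0+x,v0+y,6)[:2] for x,y in k[:,0]])
    return pts
E
python3 - <<'E'
from h import *
C={n:pickle.load(open(n+"0.pkl","rb")) for n in("top","side")}
t=C["top"]
f=lambda u,v,z:ray(t,195+u/3.9-.4,165+v/3.9-.4,z).round(1)
pc=f(566,153,8);gp=f(730,129,53);kb=f(217,92,114)
print("disc",pc,"grip",gp,"knob",kb,"sole",f(229,105,18),"arm",f(60,95,58),f(190,97,58))
for n,c in C.items():
    for nm,ctr,r,z0,z1 in(("knob",kb,45,90,125),("grip",gp,35,30,60),("arm",(kb[0],kb[1]+60),40,48,66)):
        q=sel(c,ctr,r,z0,z1); print(n,nm,len(q),q.mean(0).round(1) if len(q) else "",np.percentile(q[:,2],[5,50,95]).round(1) if len(q) else "",rect(q) if len(q)>4 else "")
    # bright disc inside pad
    p=cloud(c);g=c["color"].astype(int)
    m=(np.hypot(p[...,0]-pc[0],p[...,1]-pc[1])<60)&(g.max(2)<75)&(p[...,2]<25)
    cs,_=cv2.findContours(m.astype(np.uint8),cv2.RETR_CCOMP,cv2.CHAIN_APPROX_NONE)
    k=max(cs,key=lambda k:cv2.contourArea(k))
    hole=sorted(cs,key=cv2.contourArea)[-2]
    pts=np.array([ray(c,*x,8)[:2] for x in hole[:,0]]);print(n,"hole",len(pts),cv2.fitEllipse(pts.astype(np.float32)))
E
```

```text
disc [ 530.1 -221.4    8. ] grip [ 544.4 -335.3   53. ] knob [562.9  37.7 114. ] sole [564.9  35.9  18. ] arm [567.3 157.5  58. ] [566.1  61.9  58. ]
top knob 93 [562.6  37.3 111.3] [100.8 112.7 116.3] (array([563.1,  37.6]), array([13.7, 39.8]), 89.5)
top grip 52 [ 542.6 -334.8   49.3] [34.3 51.5 56.4] (array([ 543.6, -336. ]), array([12.1, 28.7]), 8.2)
top arm 322 [565.1  98.   57.4] [53.8 57.5 60.6] (array([565.8,  98.3]), array([78. , 34.2]), 88.1)
top hole 66 ((529.2554931640625, -222.86441040039062), (68.89716339111328, 70.47364807128906), 85.66651916503906)
side knob 169 [564.1  43.8 106.2] [ 92.1 108.6 115. ] (array([565.4,  41.5]), array([15.3, 42.4]), 87.4)
side grip 43 [ 543.4 -328.6   47. ] [33.3 50.3 54.3] (array([ 544.7, -333.3]), array([ 9.7, 29.8]), 13.4)
side arm 363 [565.4  98.5  57.5] [54.4 57.6 60.8] (array([566.9,  97.8]), array([79.5, 35.4]), 88.4)
side hole 58 ((530.181884765625, -221.2435302734375), (70.4901123046875, 72.32083129882812), 3.0088939666748047)
```

The crop confirms the choice: black paddle with a bare steel disc (crop 566,153), and its grip at (730,129). The foot's knob is at (217,92), with the bar across the arm. The laptop corner is close to the tongue, so I'll approach with the gripper half open. First I'll turn the tool.

Emit:
move_arm(
  plan=[0,0,0,-9.85,0,0,0,-9.85,0,0,0,-9.85,0,0,0,-9.85,0,0,0,-9.85,0,0,0,-9.85,0,0,0,-9.85,0,0,0,-9.85],
  hand=0,
  force=60,
)

```text
time: 1.1
tcp_pos: [189.2, -569.2, 404.1]
orientation: [[-0.131, 0.991, -0.0], [0.991, 0.131, 0.001], [0.001, -0.0, -1.0]]
ft_force: [0.6, -0.6, 0.4]
width: 42.7
grasp_force: 0.0
```

```bash
cat > go.py <<'E'
import sys,numpy as np
from station import read_state
def go(x,y,z,yaw=None):
    s=read_state();R=s["orientation"];d=R.T@(np.array([x,y,z])-s["tcp_pos"])
    a=np.degrees(np.arctan2(R[1,1],R[0,1]))
    print("t",s["time"],"tcp",s["tcp_pos"].round(1),"tooly deg",round(a,2),"shift mm",d.round(1),"roll","" if yaw is None else round((a-yaw+90)%180-90,2),"w",round(s["width"],1),"q",s["qpos"].round(2),"F",s["ft_force"].round(2),"T",s["ft_torque"].round(3),"tilt",R[:2,2].round(4))
if __name__=="__main__": go(*map(float,sys.argv[1:]))
E
python3 go.py 544 -335 260 7.2
```

```text
t 1.1 tcp [ 189.2 -569.2  404.1] tooly deg 7.5 shift mm [185.7 382.4 144.2] roll 0.3 w 42.7 q [-1.34  0.13  1.49  0.    1.52 -1.47] F [ 0.61 -0.6   0.37] T [-0.008  0.003  0.017] tilt [-0.0003  0.0011]
```

Emit:
move_arm(
  plan=[0.0265,0.0546,0.0206,0,0.0265,0.0546,0.0206,0,0.0265,0.0546,0.0206,0,0.0265,0.0546,0.0206,0,0.0265,0.0546,0.0206,0,0.0265,0.0546,0.0206,0,0.0265,0.0546,0.0206,0.3,0,0,0,0],
)

```text
time: 2.1
tcp_pos: [538.4, -339.5, 260.8]
orientation: [[-0.125, 0.992, -0.003], [0.992, 0.125, 0.004], [0.004, -0.003, -1.0]]
ft_force: [0.3, -0.2, -1.4]
width: 42.6
grasp_force: 0.0
```

```bash
python3 go.py 544 -335 191 7.2; python3 - <<'E'
from station import *
from h import *
c=read_camera("side");pickle.dump(c,open("side1.pkl","wb"))
cv2.imwrite("pics/s1.png",cv2.resize(c["color"][90:240,210:410,::-1],None,fx=4,fy=4,interpolation=cv2.INTER_CUBIC))
E
```

```text
t 2.1 tcp [ 538.4 -339.5  260.8] tooly deg 7.16 shift mm [ 3.5  6.3 69.8] roll -0.04 w 42.6 q [-0.64  0.34  1.52  0.    1.29 -0.77] F [ 0.31 -0.2  -1.35] T [-0.031  0.039 -0.003] tilt [-0.0032  0.0037]
```

View pics/s1.png

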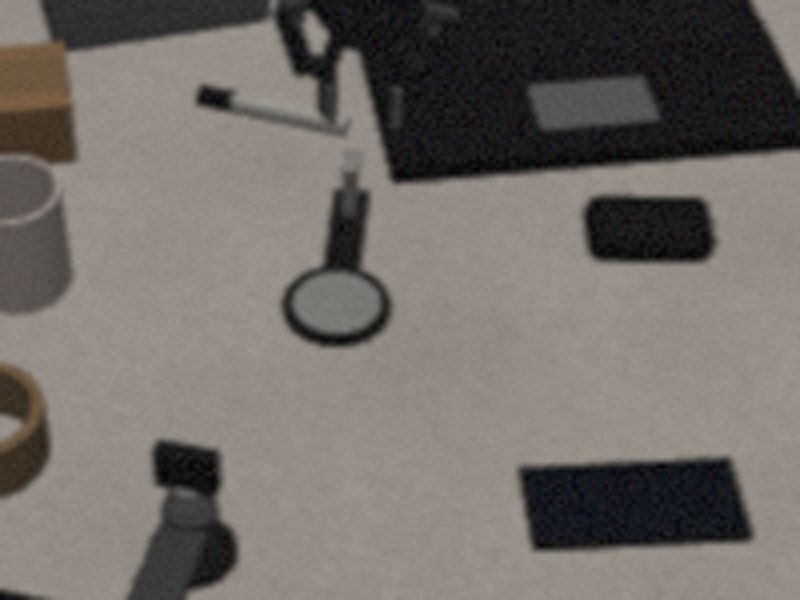

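The fingers (crop 325,100 and 398,105) straddle the grip (350,170). I'll descend in two stages.

Emit:
move_arm(
  plan=[0,0,0,0,0,0,0,0,0,0,0.006,0,0,0,0.006,0,0,0,0.006,0,0,0,0,0,0,0,0,0,0,0,0,0],
)

```text
time: 3.15
tcp_pos: [536.5, -343.4, 246.4]
orientation: [[-0.12, 0.993, 0.0], [0.993, 0.12, -0.0], [-0.0, 0.0, -1.0]]
ft_force: [-0.3, 0.7, 0.5]
width: 42.6
grasp_force: 0.0
```

```bash
python3 go.py 544 -335 191 7.2
```

```text
t 3.15 tcp [ 536.5 -343.4  246.4] tooly deg 6.88 shift mm [ 7.4  8.4 55.4] roll -0.32 w 42.6 q [-0.65  0.35  1.53  0.    1.26 -0.77] F [-0.25  0.7   0.46] T [ 0.017 -0.012  0.012] tilt [ 0.0004 -0.0003]
```

Emit:
move_arm(
  plan=[0.0035,0.004,0,-0.3,0.004,0.0045,0,0,0,0,0.011,0,0,0,0.011,0,0,0,0.011,0,0,0,0.011,0,0,0,0.011,0,0,0,0,0],
)

```text
time: 4.15
tcp_pos: [543.3, -334.5, 189.5]
orientation: [[-0.125, 0.992, -0.002], [0.992, 0.125, 0.001], [0.002, -0.002, -1.0]]
ft_force: [-1.0, 0.3, -0.7]
width: 42.9
grasp_force: 0.0
```

Emit:
move_arm(
  plan=[0,0,0,0,0,0,0,0,0,0,0,0,0,0,0,0,0,0,0,0,0,0,0,0,0,0,0,0,0,0,0,0],
  hand=1,
  force=60,
)

```text
time: 5.15
tcp_pos: [544.5, -335.2, 192.1]
orientation: [[-0.125, 0.992, 0.002], [0.992, 0.125, -0.001], [-0.001, 0.002, -1.0]]
ft_force: [3.5, -0.3, 6.5]
width: 10.9
grasp_force: 60.8
```

```bash
python3 go.py 544 -335 191 7.2; python3 - <<'E'
from station import *
from h import *
c=read_camera("top");pickle.dump(c,open("top2.pkl","wb"))
c=read_camera("side");pickle.dump(c,open("side2.pkl","wb"))
cv2.imwrite("pics/s2.png",cv2.resize(c["color"][90:240,210:410,::-1],None,fx=4,fy=4,interpolation=cv2.INTER_CUBIC))
for n in("side2",):
    c=pickle.load(open(n+".pkl","rb"));p=cloud(c);g=c["color"].astype(int)
    m=(np.hypot(p[...,0]-530,p[...,1]+222)<60)&(g.max(2)<75)&(p[...,2]<25)
    cs,_=cv2.findContours(m.astype(np.uint8),cv2.RETR_CCOMP,cv2.CHAIN_APPROX_NONE)
    hole=sorted(cs,key=cv2.contourArea)[-2]
    print(cv2.fitEllipse(np.array([ray(c,*x,8)[:2] for x in hole[:,0]],np.float32)))
E
```

```text
t 5.15 tcp [ 544.5 -335.2  192.1] tooly deg 7.18 shift mm [ 0.3 -0.5  1.1] roll -0.02 w 10.9 q [-0.63  0.42  1.55  0.    1.17 -0.76] F [ 3.5  -0.34  6.45] T [-0.25  -0.593 -0.034] tilt [ 0.0019 -0.0012]
((529.8372802734375, -221.46815490722656), (70.68932342529297, 72.11498260498047), 30.514320373535156)
```

Grip is held with 60 N, and the robot-based pad centre agrees with the image to 1 mm. I'll drag it three quarters of the way.

Emit:
move_arm(
  plan=[0,0,-0.0005,0,0.015,0.004,0,0,0.0285,0.0075,0,0,0.0285,0.0075,0,0,0.0285,0.0075,0,0,0.0285,0.0075,0,0,0.0285,0.0075,0,0,0.015,0.004,0,0],
)

```text
time: 6.25
tcp_pos: [567.3, -158.0, 192.1]
orientation: [[-0.126, 0.992, -0.0], [0.992, 0.126, -0.002], [-0.002, -0.001, -1.0]]
ft_force: [-0.2, -8.0, 5.4]
width: 11.1
grasp_force: 61.1
```

Emit:
move_arm(
  plan=[0,0,0,0,0,0,0,0,0,0,0,0,0,0,0,0,0,0,0,0,0,0,0,0,0,0,0,0,0,0,0,0],
)

```text
time: 7.25
tcp_pos: [567.5, -157.2, 192.1]
orientation: [[-0.125, 0.992, -0.0], [0.992, 0.125, 0.001], [0.001, -0.0, -1.0]]
ft_force: [0.4, 5.0, 8.7]
width: 11.4
grasp_force: 61.5
```

```bash
python3 go.py 578.8 -74.2 191.5 7.2; python3 - <<'E'
from station import *
from h import *
for n in("side","top"):
    c=read_camera(n);pickle.dump(c,open(n+"3.pkl","wb"));p=cloud(c);g=c["color"].astype(int)
    s=read_state()["tcp_pos"];pc=s[:2]+[-14.4,114.1]
    m=(np.hypot(p[...,0]-pc[0],p[...,1]-pc[1])<58)&(g.max(2)<75)&(p[...,2]<25)
    cs,_=cv2.findContours(m.astype(np.uint8),cv2.RETR_CCOMP,cv2.CHAIN_APPROX_NONE)
    hole=sorted(cs,key=cv2.contourArea)[-2]
    print(n,pc,cv2.fitEllipse(np.array([ray(c,*x,8)[:2] for x in hole[:,0]],np.float32)))
c=pickle.load(open("side3.pkl","rb"))
cv2.imwrite("pics/s3.png",cv2.resize(c["color"][130:280,190:390,::-1],None,fx=4,fy=4,interpolation=cv2.INTER_CUBIC))
E
```

```text
t 7.25 tcp [ 567.5 -157.2  192.1] tooly deg 7.2 shift mm [80.9 21.6  0.7] roll 0.0 w 11.4 q [-0.36  0.3   1.7   0.    1.14 -0.48] F [0.42 5.05 8.66] T [ 0.668 -0.171  0.069] tilt [-0.0003  0.0013]Traceback (most recent call last):
  File "<stdin>", line 9, in <module>
cv2.error: OpenCV(4.12.0) /io/opencv/modules/imgproc/src/shapedescr.cpp:361: error: (-201:Incorrect size of input array) There should be at least 5 points to fit the ellipse in function 'fitEllipseNoDirect'
```

```bash
python3 - <<'E'
from station import *
from h import *
c=pickle.load(open("side3.pkl","rb"));t=read_camera("top");pickle.dump(t,open("top3.pkl","wb"))
a=c["color"][130:280,200:333,::-1];b=t["color"][140:240,230:363,::-1]
f=lambda a:cv2.resize(a,(400,a.shape[0]*3),interpolation=cv2.INTER_CUBIC)
o=np.zeros((450,800,3),np.uint8);a,b=f(a),f(b);o[:a.shape[0],:400]=a;o[:b.shape[0],400:]=b
cv2.imwrite("pics/s3.png",np.clip(o*1.6,0,255).astype(np.uint8))
E
```

```text
(no output)
```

View pics/s3.png

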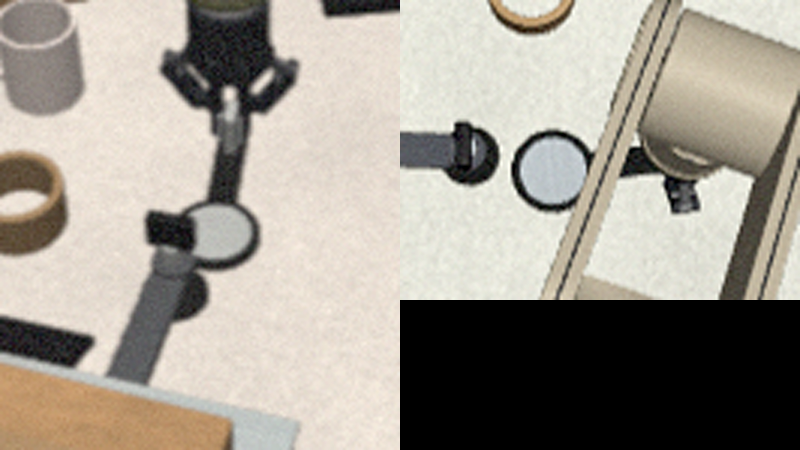

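Left (side): the pad disc (220,235) is just short of the foot, and the sole is at (185,295). Right (top): disc centre at (553,170), sole centre around (472,155), grip still held.

```bash
python3 - <<'E'
from h import *
t=pickle.load(open("top3.pkl","rb"))
f=lambda u,v,z:ray(t,230+u*133/400-.33,140+v/3-.33,z).round(1)
print("pad",f(552.5-400,170,8),"sole",f(472.5-400,155,18))
# knob rect colour, top & side
C={"top":t,"side":pickle.load(open("side3.pkl","rb"))}
for n,c in C.items():
    for ctr,r,z0,z1 in(((564,39),35,103,122),((566,100),50,50,64)):
        q=sel(c,ctr,r,z0,z1);print(n,len(q),rect(q),q.mean(0).round(1))
        if r==50: print(np.polyfit(q[:,1],q[:,0],1).round(4))
# arm edges in top image gray profile
g=cv2.cvtColor(t["color"],cv2.COLOR_RGB2GRAY)
for u in (215,222,230,238):
    col=g[175:205,u].astype(int);d=np.diff(col);print(u,175.5+np.argmin(d),175.5+np.argmax(d), [ray(t,u,v,58)[:2].round(1).tolist() for v in(175.5+np.argmin(d),175.5+np.argmax(d))])
E
```

```text
pad [551.9 -44.4   8. ] sole [565.5  34.6  18. ]
top 85 (array([563.7,  37.3]), array([39.1, 13.7]), 0.6) [564.   37.5 112.4]
top 406 (array([565.8, 100.1]), array([98.9, 34.6]), 88.1) [565.3 100.2  57.6]
[2.590000e-02 5.626565e+02]
side 108 (array([564.8,  41.2]), array([41.3, 16.3]), 2.7) [564.5  42.6 111.4]
side 459 (array([566.7,  99.8]), array([98.6, 35.1]), 87.6) [565.7 100.8  57.6]
[1.740000e-02 5.639243e+02]
215 183.5 194.5 [[583.1, 143.3], [551.3, 142.9]]
222 183.5 175.5 [[583.1, 123.2], [606.3, 123.6]]
230 183.5 195.5 [[583.2, 100.3], [548.6, 99.8]]
238 183.5 195.5 [[583.3, 77.3], [548.7, 76.9]]
```

Emit:
move_arm(
  plan=[0.006,0.002,0,0,0.0125,0.0035,0,0,0.0125,0.0035,0,0,0.0125,0.0035,0,0,0.0125,0.0035,0,0,0.0125,0.003,0,0,0.008,0.002,0,0,0.004,0.001,0,0],
)

```text
time: 8.35
tcp_pos: [579.1, -76.5, 192.1]
orientation: [[-0.125, 0.992, -0.001], [0.992, 0.125, -0.003], [-0.003, -0.001, -1.0]]
ft_force: [-1.5, -9.8, 7.7]
width: 11.4
grasp_force: 61.3
```

Emit:
move_arm(
  plan=[0,0,0,0,0,0,0,0,0,0,0,0,0,0,0,0,0,0,0,0,0,0,0,0,0,0,0,0,0,0,0,0],
)

```text
time: 9.35
tcp_pos: [579.1, -76.3, 192.1]
orientation: [[-0.125, 0.992, -0.0], [0.992, 0.125, -0.002], [-0.002, -0.001, -1.0]]
ft_force: [-0.0, -4.6, 7.0]
width: 10.7
grasp_force: 61.3
```

```bash
python3 go.py 579.2 -74.7 191.5 7.2; python3 - <<'E'
from station import *
from h import *
c=read_camera("side");t=read_camera("top");pickle.dump((c,t),open("p4.pkl","wb"))
a=c["color"][170:250,220:300,::-1];b=t["color"][160:225,215:295,::-1]
f=lambda a:cv2.resize(a,None,fx=5,fy=5,interpolation=cv2.INTER_CUBIC)
o=np.zeros((450,800,3),np.uint8);a,b=f(a),f(b);o[:a.shape[0],:400]=a;o[:b.shape[0],400:]=b
cv2.imwrite("pics/s4.png",np.clip(o*1.6,0,255).astype(np.uint8))
E
```

```text
t 9.35 tcp [579.1 -76.3 192.1] tooly deg 7.17 shift mm [1.6 0.3 0.6] roll -0.03 w 10.7 q [-0.22  0.29  1.71 -0.    1.14 -0.34] F [-0.04 -4.64  6.98] T [-0.839 -0.005  0.063] tilt [-0.0003 -0.0018]
```

View pics/s4.png

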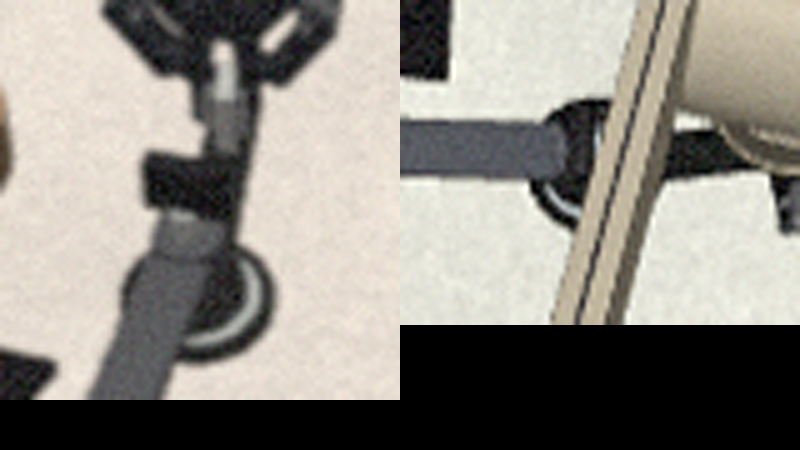

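Side: the sole covers the disc, with the crescent at right and below (255,310). That matches the parallax of a centred sole hanging about 8 mm up. The pad is within about 2 mm of the axis, so I'll release and rise.

Emit:
move_arm(
  plan=[0,0,0,0,0,0,0,0,0,0,0,0,0,0,-0.01,0,0,0,-0.03,0,0,0,-0.03,0,0,0,-0.03,0,0,0,-0.02,0],
  hand=0,
)

```text
time: 10.45
tcp_pos: [579.6, -75.4, 314.1]
orientation: [[-0.125, 0.992, 0.002], [0.992, 0.125, -0.001], [-0.001, 0.002, -1.0]]
ft_force: [0.3, -0.4, 0.1]
width: 43.0
grasp_force: 0.0
```

Emit:
move_arm(
  plan=[0,0,0,-10.5,0,0,0,-10.5,0,0,0,-10.5,0,0,0,-10.5,0,0,0,-10.5,0,0,0,-10.5,0,0,0,-10.5,0,0,0,-10.3],
)

```text
time: 11.45
tcp_pos: [579.1, -75.4, 311.6]
orientation: [[-1.0, -0.023, -0.001], [-0.023, 1.0, 0.0], [0.001, 0.0, -1.0]]
ft_force: [0.0, -0.2, 0.6]
width: 42.6
grasp_force: 0.0
```

```bash
python3 go.py 564.8 39.4 300 91; python3 - <<'E'
from station import *
from h import *
c=read_camera("side");pickle.dump(c,open("p5.pkl","wb"))
R=c["pose"][:3,:3];
def proj(p): 
    q=R.T@(np.array(p)-c["pose"][:3,3]);return c["fx"]*q[0]/q[2]+c["cx"],c["fy"]*q[1]/q[2]+c["cy"]
a=np.clip(c["color"][170:250,220:310,::-1]*1.6,0,255).astype(np.uint8)
k=6;a=cv2.resize(a,None,fx=k,fy=k,interpolation=cv2.INTER_CUBIC)
for (x,y,z,r,col) in((564.7,37.8,8,42,(0,0,255)),(564.7,37.8,8,33,(0,255,0))):
    pts=np.array([proj((x+r*np.cos(t),y+r*np.sin(t),z)) for t in np.linspace(0,6.28,60)])
    cv2.polylines(a,[np.int32((pts-[220,170]+.5)*k)],True,col,1)
cv2.imwrite("pics/s5.png",a)
for n,cc in(("side",c),):
    q=sel(cc,(565,39),30,103,122);print(n,len(q),rect(q))
E
```

```text
t 11.45 tcp [579.1 -75.4 311.6] tooly deg 91.32 shift mm [ 11.7 115.1  11.6] roll 0.32 w 42.6 q [-0.22  0.15  1.64  0.    1.35 -1.81] F [ 0.01 -0.17  0.63] T [-0.    -0.007 -0.018] tilt [-0.0005  0.0002]
side 113 (array([565.4,  40.5]), array([16.1, 41.8]), 89.9)
```

View pics/s5.png

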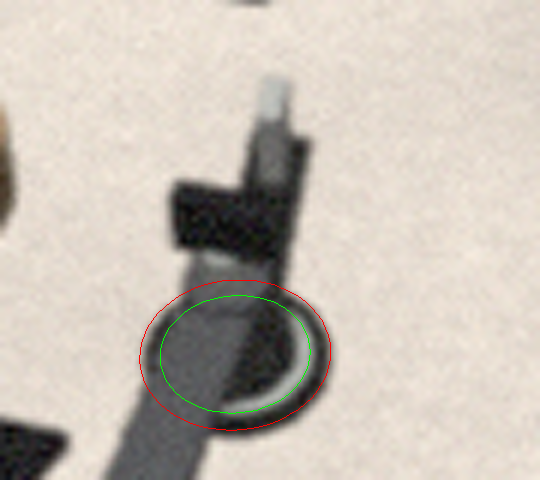

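The predicted pad outline matches the picture and the sole sits inside the disc. Now I'll go over the knob and down.

Emit:
move_arm(
  plan=[0.0025,0.024,0,0.3,0.0025,0.024,0,0,0.003,0.024,0,0,0.003,0.024,0,0,0.001,0.0195,0.002,0,0,0,0.01,0,0,0,0,0,0,0,0,0],
)

```text
time: 12.5
tcp_pos: [565.8, 39.2, 299.3]
orientation: [[-1.0, -0.011, -0.001], [-0.011, 1.0, -0.0], [0.001, -0.0, -1.0]]
ft_force: [-0.4, 0.1, 0.1]
width: 42.4
grasp_force: 0.0
```

```bash
python3 go.py 565 39.4 254 91
```

```text
t 12.5 tcp [565.8  39.2 299.3] tooly deg 90.62 shift mm [ 0.7  0.2 45.3] roll -0.38 w 42.4 q [-0.02  0.12  1.7  -0.    1.33 -1.6 ] F [-0.37  0.07  0.09] T [-0.01  -0.014 -0.006] tilt [-0.0006 -0.0002]
```

Emit:
move_arm(
  plan=[0.0007,0,0.009,-0.4,0,0,0.009,0,0,0,0.009,0,0,0,0.009,0,0,0,0.008,0,0,0,0,0,0,0,0,0,0,0,0,0],
)

```text
time: 13.5
tcp_pos: [565.3, 40.0, 256.1]
orientation: [[-1.0, -0.019, 0.001], [-0.019, 1.0, -0.0], [-0.001, -0.0, -1.0]]
ft_force: [-0.1, -0.1, 0.0]
width: 42.5
grasp_force: 0.0
```

Emit:
move_arm(
  plan=[0,0,0,0,0,0,0,0,0,0,0,0,0,0,0,0,0,0,0,0,0,0,0,0,0,0,0,0,0,0,0,0],
  hand=1,
  force=30,
)

```text
time: 14.5
tcp_pos: [565.7, 38.9, 257.4]
orientation: [[-1.0, -0.018, 0.002], [-0.018, 1.0, -0.002], [-0.002, -0.002, -1.0]]
ft_force: [-3.7, -6.6, 9.1]
width: 13.1
grasp_force: 47.5
```

```bash
python3 go.py 565 39.4 254 91
```

```text
t 14.5 tcp [565.7  38.9 257.4] tooly deg 91.05 shift mm [0.7 0.5 3.4] roll 0.05 w 13.1 q [-0.02  0.16  1.73 -0.    1.25 -1.61] F [-3.75 -6.59  9.11] T [-1.037  0.298 -0.066] tilt [ 0.0023 -0.002 ]
```

Knob gripped (13 mm). I'll centre slightly on the side force, then start screwing clockwise, following it down.

Emit:
move_arm(
  plan=[0.0003,-0.0007,0,0,0,0,0.0003,9,0,0,0.0003,9,0,0,0.0003,9,0,0,0.0003,9,0,0,0.0003,9,0,0,0.0003,9,0,0,0.0002,9],
)

```text
time: 15.5
tcp_pos: [565.8, 39.3, 255.7]
orientation: [[-0.466, 0.885, 0.004], [0.885, 0.466, -0.0], [-0.002, 0.003, -1.0]]
ft_force: [0.3, 1.5, 7.8]
width: 13.5
grasp_force: 47.0
```

```bash
python3 go.py 565 39.4 254 91
```

```text
t 15.5 tcp [565.8  39.3 255.7] tooly deg 27.8 shift mm [ 0.5 -0.7  1.7] roll -63.2 w 13.5 q [-0.02  0.16  1.73 -0.    1.24 -0.51] F [0.32 1.5  7.77] T [-0.313  0.121  0.056] tilt [ 0.0038 -0.0001]
```

Emit:
move_arm(
  plan=[0,0,0.00015,5,0,0,0.00015,5,0,0,0.00015,5,0,0,0.00015,5,0,0,0.00015,5,0,0,0.00015,5,0,0,0.0001,5,0,0,0.0001,5],
)

```text
time: 16.5
tcp_pos: [566.2, 39.3, 254.6]
orientation: [[0.209, 0.978, 0.005], [0.978, -0.209, 0.0], [0.001, 0.005, -1.0]]
ft_force: [3.8, 1.1, 4.4]
width: 13.5
grasp_force: 55.8
```

```bash
python3 go.py 565 39.4 254 91
```

```text
t 16.5 tcp [566.2  39.3 254.6] tooly deg -12.08 shift mm [-0.2 -1.2  0.6] roll 76.92 w 13.5 q [-0.02  0.16  1.73  0.    1.24  0.19] F [3.77 1.11 4.38] T [-0.095 -0.338  0.032] tilt [0.0051 0.    ]
```

Emit:
move_arm(
  plan=[0,0.0005,0.00015,5,0,0,0.00015,5,0,0,0.00015,5,0,0,0.00015,5,0,0,0.00015,5,0,0,0.00015,5,0,0,0.0001,5,0,0,0.0001,5],
)

```text
time: 17.5
tcp_pos: [566.7, 39.0, 253.5]
orientation: [[0.789, 0.615, 0.005], [0.615, -0.789, -0.0], [0.004, 0.003, -1.0]]
ft_force: [4.7, 0.4, 5.7]
width: 13.4
grasp_force: 56.1
```

```bash
python3 go.py 565 39.4 254 91
```

```text
t 17.5 tcp [566.7  39.  253.5] tooly deg -52.08 shift mm [-1.1 -1.3 -0.5] roll 36.92 w 13.4 q [-0.02  0.17  1.73 -0.    1.24  0.89] F [4.74 0.4  5.66] T [-0.341 -0.291 -0.002] tilt [ 0.0052 -0.0003]
```

Emit:
move_arm(
  plan=[0.0005,0.0004,0.00015,5,0,0,0.00015,5,0,0,0.00015,5,0,0,0.00015,5,0,0,0.00015,5,0,0,0.00015,5,0,0,0.0001,5,0,0,0.0001,5],
)

```text
time: 18.5
tcp_pos: [567.1, 38.7, 252.4]
orientation: [[0.999, -0.036, 0.004], [-0.036, -0.999, -0.001], [0.004, 0.001, -1.0]]
ft_force: [1.7, -4.3, 7.8]
width: 13.6
grasp_force: 56.4
```

```bash
python3 go.py 565 39.4 254 91
```

```text
t 18.5 tcp [567.1  38.7 252.4] tooly deg -92.08 shift mm [-2.1 -0.7 -1.6] roll -3.08 w 13.6 q [-0.02  0.17  1.73 -0.    1.24  1.59] F [ 1.72 -4.32  7.77] T [-0.673  0.253  0.153] tilt [ 0.0041 -0.0011]
```

Torque jumped to 0.15 N m, so contact is likely at about 3–4 N. I'll confirm with a tiny slow turn.

Emit:
move_arm(
  plan=[0,0.0004,0,0.6,0,0,0,0.6,0,0,0,0.6,0,0,0,0.6,0,0,0,0.6,0,0,0,0.6,0,0,0,0.6,0,0,0,0.6],
)

```text
time: 19.5
tcp_pos: [567.1, 38.5, 252.3]
orientation: [[0.993, -0.117, 0.004], [-0.117, -0.993, -0.001], [0.004, 0.0, -1.0]]
ft_force: [2.4, -0.9, 6.9]
width: 13.5
grasp_force: 56.2
```

```bash
python3 go.py 565 39.4 254 91; python3 -c "
from station import *
for i in range(6):
    read_camera('top');s=read_state();print(s['time'],s['ft_torque'][2].round(3),s['ft_force'].round(1))"
```

```text
t 19.5 tcp [567.1  38.5 252.3] tooly deg -96.73 shift mm [-2.2 -0.7 -1.7] roll -7.73 w 13.5 q [-0.02  0.17  1.73 -0.    1.24  1.67] F [ 2.41 -0.87  6.93] T [-0.448  0.222  0.227] tilt [ 0.0041 -0.0007]
19.55 0.088 [ 2.5 -1.9  6.7]
19.6 0.045 [ 2.6 -1.3  7.4]
19.65 0.082 [ 3.4 -2.2  7.4]
19.7 0.078 [ 2.4 -1.6  6.9]
19.75 0.143 [ 2.5 -1.2  6.7]
19.8 0.104 [ 2.8 -0.8  6.7]
```

Contact confirmed at roughly 4–5 N. Since the last contact-free reading it has turned 0.78 rad, which bounds the load at about 5 N. I'll let go and rise.

Emit:
move_arm(
  plan=[0,0,0,0,0,0,0,0,0,0,0,0,0,0,0,0,0,0,-0.01,0,0,0,-0.02,0,0,0,-0.02,0,0,0,-0.02,0],
  hand=0,
)

```text
time: 20.8
tcp_pos: [566.2, 38.7, 322.7]
orientation: [[0.993, -0.117, 0.002], [-0.117, -0.993, -0.0], [0.002, -0.0, -1.0]]
ft_force: [-0.2, -0.9, 0.2]
width: 42.9
grasp_force: 0.0
```

Emit:
move_arm(
  plan=[0,0,-0.02,0,0.04,0,-0.02,0,0.04,0,0,0,-0.04,0.04,0,0,-0.04,0.04,0,0,0,0.04,0,0,0,0.04,0,0,0,0,0,0],
)

```text
time: 21.8
tcp_pos: [546.8, -122.6, 361.3]
orientation: [[0.993, -0.12, 0.001], [-0.12, -0.993, -0.001], [0.001, 0.001, -1.0]]
ft_force: [0.0, 0.2, -0.0]
width: 43.1
grasp_force: 0.0
```

```bash
python3 go.py 565 39.4 254 91; python3 - <<'E'
from station import *
from h import *
c=read_camera("side");
R=c["pose"][:3,:3]
a=np.clip(c["color"][165:255,210:310,::-1]*1.6,0,255).astype(np.uint8)
cv2.imwrite("pics/s6.png",cv2.resize(a,None,fx=6,fy=6,interpolation=cv2.INTER_CUBIC))
q=sel(c,(566,39),30,95,122);print(len(q),rect(q),np.percentile(q[:,2],[50,95]))
E
```

```text
t 21.8 tcp [ 546.8 -122.6  361.3] tooly deg -96.92 shift mm [  -1.5 -163.1  107.2] roll -7.92 w 43.1 q [-0.31  0.05  1.66 -0.    1.44  1.38] F [ 0.01  0.21 -0.03] T [0.009 0.    0.001] tilt [ 0.0006 -0.0009]
119 (array([565.1,  40.6]), array([15.4, 41.8]), 84.1) [106.51452724 110.2820902 ]
```

View pics/s6.png

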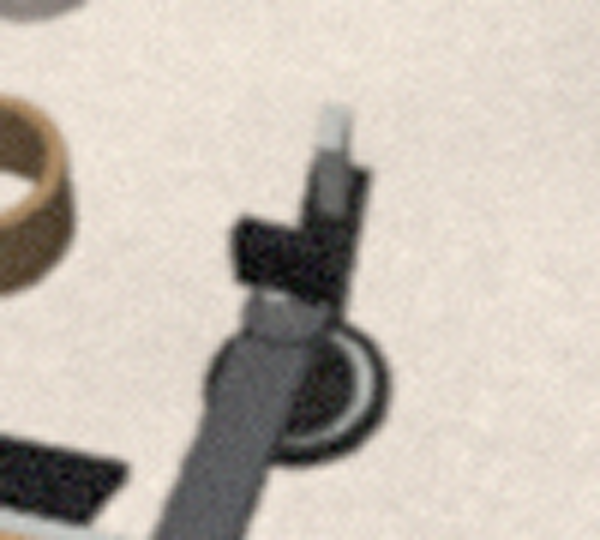

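The knob stayed where I left it (bar at −6°). The sole rests on the disc about 3 mm off centre, with the crescent at (365,385), and the robot is clear.

```bash
python3 -c "
from station import *
print(finish_job())"
```

```text
the job is handed in; nothing more can be done
None
```

The job is handed in, but it returned no verdict: the pad lies under the foot about 3 mm off its axis, and the foot bears on it with an estimated 4–5 N, judged from the turning torque. Everything is released, and nothing else on the table was touched.

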